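# Square a bar of cake into the corner of the slicing board

### The arm

A 6-joint arm with a two-finger parallel gripper is mounted at the origin on a cart in front of the work surface, level with it; the furniture and walls round the work are solid. World frame = base frame: x ahead of the robot, y to its left, z up, the work surface at z = 0. Lengths are in m, angles in rad, forces in N, time in s.
With the tool pointing down it reaches from about 0.25 to 0.725 m from the base axis. Payload 4 kg.
Tool frame: the origin (TCP) lies on the centre line of the jaws, within the pads' length; the fingertips stand 11 mm ahead of it and the grasp point (between the pads) lies 8 mm behind it; z points along the fingers, y is the line along which they close (so a half turn about z gives the same grasp; the last joint's range is limited). The gripper opens to 85 mm and grips with 20 to 120 N. Pads are 22 mm wide; open, the fingers measure 114 mm over their backs; the gripper's body (76 mm by 85 mm) begins 54 mm behind the grasp point. The pads swing forward as they close: fully open they stand 13 mm farther back than shut.
Start: joints at [1.128, 0.241, 0.005, 1.335, 0, 1.571], TCP at [0.214, 0.452, 0.242] pointing down, gripper open.
Joint ranges: [-2.72, 2.72], [-1.05, 1.87], [-1.09, 1.28], [-1.99, 2.15], [-1.42, 1.44], [-3.14, 3.14]. Speed limits (rad/s): [2.79, 2.79, 3.14, 3.14, 3.14, 3.14].

### API

Orientations are given as [roll, pitch, yaw] about the fixed x, y, z axes, in that order (R = Rz(yaw) Ry(pitch) Rx(roll)).
In Python, from plant import bot gives the robot as it stands.
- The arm moves only by the shell command python3 -m crank 'ROWS' [FORCE]. ROWS is JSON, a list of rows, each a list of 3 entries, a list of its own where there are three numbers: the finger opening in cm, from 0 to 8.54, then the shift along the tool's x, y, z in cm, then the turn, a rotation vector about the tool's x, y, z in degrees. In form: [[hand, [dx, dy, dz], [wx, wy, wz]], ...]. A call has 1 to 10 rows; each row shifts and turns the commanded pose from where the row before left it, along the tool's axes as they then stand; what a row does not reach is not made up. A row lasts 1/12 s, in which the tool goes at most 41.7 mm and 7.16 degrees, less where a joint would pass 70% of its speed; a pose out of reach is approached as far as the arm can. A call with a gripper value outside its range is refused whole. The fingers move at their own pace and stop on an object; FORCE is the grip in N (left out, the last holds). Time passes only in rows, so rows that do not move let the fingers close. It gives the time, the measured TCP pose, the force, the opening and the grip force at its end, in the units of the state.
- bot.get_obs(): the state, without advancing time (a new reading comes with each control period).
- bot.read_camera(name): name is "scene" or "top"; returns the picture (480x640x3 uint8, red, green, blue); there is no depth.
- bot.get_calibration(name): a dict with "camera_matrix" (3x3 intrinsics, pixels), "R" (3x3) and "t" (3): a world point X has camera coordinates R X + t. Camera axes: x right, y down, z forward; pixel columns grow to the right and rows downward; lengths in m; the calibration is good to about 2 mm. A picture is of the moment at which its call begins. get_calibration takes no time and is no camera call.
- bot.close_job(): hands the job in; it is judged then, once.
The state is a dict: "clock": time; "joints": joint angles; "joint_velocities": joint speeds; "tau": joint torques, N m; "ee_pos": TCP position; "eef_rot": TCP orientation; "contact_force": force on the tool from outside, world axes, zero at the start; "wrist_torque": the same for the moment, N m; "width": finger opening in m; "finger_force": force on a finger pad.
Only numpy, scipy, OpenCV 4.12 (cv2) and the standard library are available. Lean on these libraries where they do the work, as an engineer would, in place of code of your own. Each camera call takes 0.05 s, during which the arm holds its last target. There are 200 camera calls.

### The job

Slide the bar of dark cake that is on the wooden slicing board fully home into the board's corner, with its long side flush along the back fence and its end against the end stop, ready to be sliced square. Keep it flat on the board (do not lift or tip it), and leave the spare cake and the bun where they are.

Things in the scene. Friction and masses are not known exactly. Their poses are not given: they have to be found in the camera images.
- slicing_board: Wooden slicing board fixed on the worktop, 150 (x) by 210 (y) mm, top face 15 mm up; origin: centre of underside. x points from the near edge to the far edge, y to the robot's left. Two 14 mm thick stops rise 25 mm above the top face: the back fence on the long far edge, inner face at x = +61 mm, and the end stop on the short right edge, inner face at y = -91 mm.
- cake: The bar of dark cake on the slicing board, clear of both stops and up to 13 degrees askew: a brick 58 mm wide (x), 100 mm long (y), 53 mm tall (59 with crumbs), about 0.2 kg; slides when pushed. Origin: centre of the underside, on the board's top face; z up. Home in the corner its origin is at about x = +32, y = -41 mm in the board's frame.
- spare_cake: Bystander: a second bar of dark cake of nearly the same size, lying on the bare worktop at the far right, not on the board. Origin: centre of the underside, y along its length.
- bun: Bystander: a round bun, 75 mm across, 45 mm tall, on the worktop at the right, between the receipt printer and the spare cake. Origin: centre of the underside.

How it is judged:
By the outcome, as a careful person would: the job done as asked, in the order asked, and still so for the second after the job is handed in, with the robot touching nothing.
It also fails if it takes over 35 s, if anything falls off the work surface, if the arm or the gripper's body presses on something with over 40 N, if the wrist force passes 120 N, or if a joint passes its speed limit or range.

## Working session

There is one attempt and no reset: what is moved stays moved. The work goes in short steps, Python scripts to look and compute and a shell command to move; the robot and the scene stay as the last step left them, time stands still between calls to the robot, and variables do not carry over. Pictures are saved under pics/ and viewed, at most 10 in all, crops included, and the job is handed in when it is done.

```bash
mkdir -p pics; python3 - <<'E'
from plant import bot
import cv2
for n in("scene","top"):
    cv2.imwrite(f"pics/{n}0.png",bot.read_camera(n)[:,:,::-1])
    c=bot.get_calibration(n);print(c)
print(bot.get_obs())
E
```

```text
{'camera_matrix': array([[476.26563538,   0.        , 317.60776516],
       [  0.        , 476.26563538, 241.32826485],
       [  0.        ,   0.        ,   1.        ]]), 'R': array([[ 0.69202838, -0.7217273 ,  0.01436795],
       [-0.49707383, -0.49086375, -0.71552106],
       [ 0.52346378,  0.48801895, -0.6984434 ]]), 't': array([-0.29927862,  0.320424  ,  0.63444699])}
{'camera_matrix': array([[488.00283792,   0.        , 317.37812524],
       [  0.        , 488.00283792, 241.22828199],
       [  0.        ,   0.        ,   1.        ]]), 'R': array([[-0.02100675, -0.99946754,  0.02496693],
       [-0.99716864,  0.01914185, -0.0727207 ],
       [ 0.07220407, -0.02642387, -0.99703979]]), 't': array([0.0534226 , 0.50766081, 1.04565967])}
{'clock': 0.1, 'joints': array([ 1.12801298e+00,  2.41344156e-01,  3.84086487e-03,  1.33520714e+00,
       -6.65913669e-06,  1.57077661e+00]), 'joint_velocities': array([-0.00035123, -0.00057848,  0.00439779,  0.00266695,  0.0004764 ,
        0.00181029]), 'tau': array([-1.55931502e-03, -3.73137617e+01,  2.53009611e+01,  1.08688461e-02,
       -1.45346949e-04,  1.05575359e-05]), 'ee_pos': array([0.21399135, 0.45127765, 0.24149181]), 'eef_rot': array([-3.13967855e+00,  6.62138614e-06,  2.69882904e+00]), 'contact_force': array([ 0.06410812, -0.70326107,  0.12165224]), 'wrist_torque': array([ 0.02929605, -0.03024944, -0.03675176]), 'finger_force': 0.0, 'width': 0.08546601925333043}
```

View pics/top0.png

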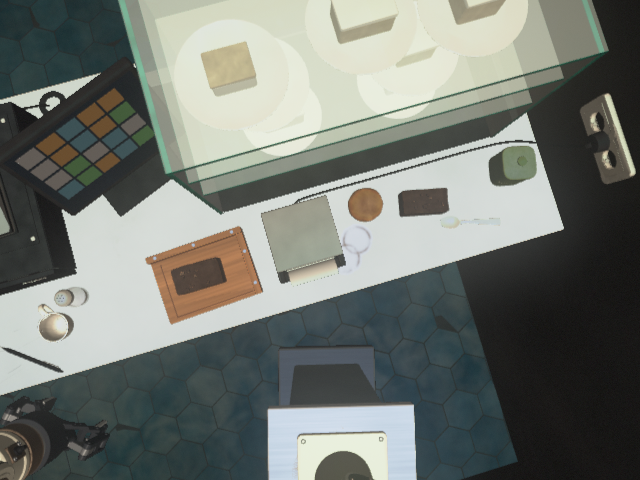

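View pics/scene0.png

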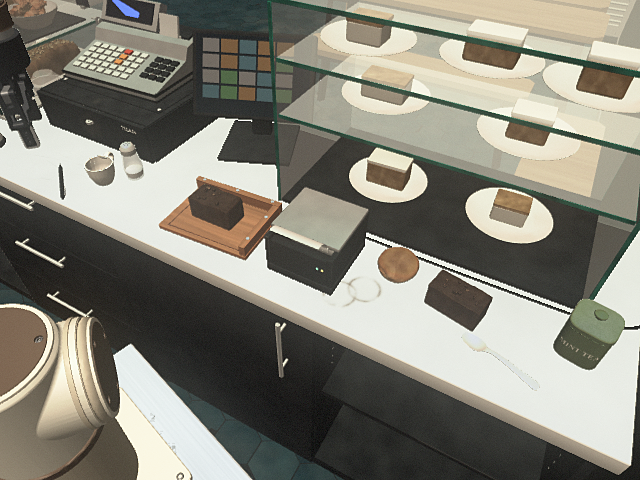

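Top view: board spans about (147–262, 228–323), cake at (198,275), printer just right of it at (303,238). Scene view: the board's fence is on its far side and the end stop is next to the printer. I'll zoom in on both.

```bash
python3 - <<'E'
import cv2,numpy as np
a=cv2.imread("pics/top0.png")[215:335,135:275];b=cv2.imread("pics/scene0.png")[165:265,155:295]
a=cv2.resize(a,None,fx=4,fy=4,interpolation=2);b=cv2.resize(b,None,fx=4,fy=4,interpolation=2)
a=cv2.convertScaleAbs(a,alpha=1.6,beta=10)
cv2.imwrite("pics/ta.png",a);cv2.imwrite("pics/sb.png",cv2.convertScaleAbs(b,alpha=1.6))
E
```

```text
(no output)
```

View pics/ta.png

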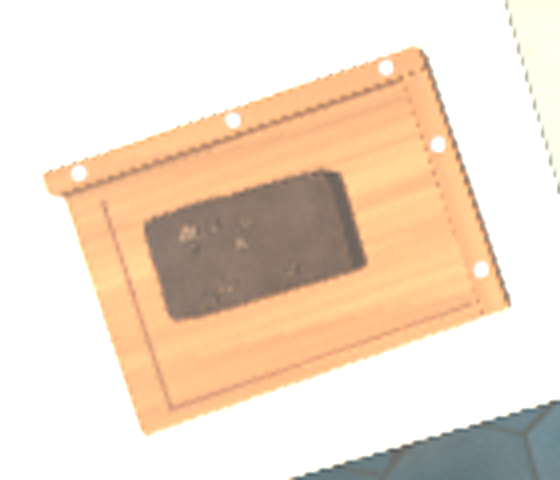

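View pics/sb.png

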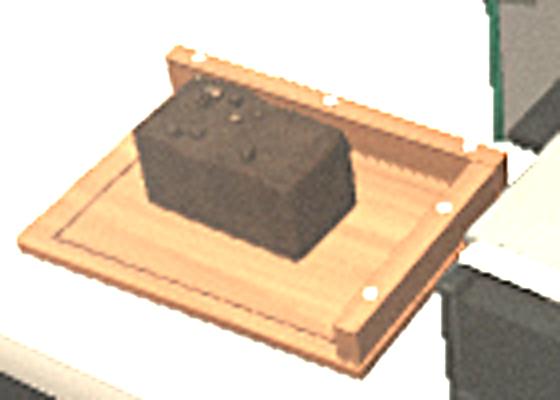

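Top crop (×4, offset 135,215): fence-top outer corners at (45,177) and (425,48), stop end at (510,306), near-left board corner (148,434). The cake's top face spans roughly (147,218), (330,172), (350,270), (172,320). The end-side face is visible on its right. The scene crop confirms the layout, with the cake clear of both stops.

```bash
cat > h.py <<'E'
import numpy as np,cv2
from plant import bot
def ray(n,p,z):
    c=bot.get_calibration(n);K,R,t=c["camera_matrix"],c["R"],c["t"]
    C=-R.T@t;d=R.T@np.linalg.solve(K,[p[0],p[1],1.]);return (C+d*(z-C[2])/d[2])
def cake(im,z=.068,box=(140,225,265,330)):
    x0,y0,x1,y1=box;s=im[y0:y1,x0:x1].astype(int)   # rgb
    m=((s.max(2)<85)).astype(np.uint8)
    m=cv2.morphologyEx(m,cv2.MORPH_OPEN,np.ones((3,3),np.uint8))
    k=cv2.findContours(m,0,1)[0];k=max(k,key=cv2.contourArea)
    return (k[:,0,:]+[x0,y0]),m
E
python3 - <<'E'
from h import *
P=lambda u,v:((u-1.5)/4+135,(v-1.5)/4+215)
for nm,q,z in[("fenceL",(45,177),.04),("fenceR",(425,48),.04),("stopN",(510,306),.04),("boardNL",(148,434),.015),
 ("cFL",(147,218),.068),("cFR",(333,170),.068),("cNR",(350,270),.068),("cNL",(172,320),.068)]:
    print(nm,ray("top",P(*q),z).round(4))
im=cv2.imread("pics/top0.png")[:,:,::-1]
k,m=cake(im);w=np.array([ray("top",p,.068)[:2] for p in k],np.float32)
r=cv2.minAreaRect(w);print(len(k),r,cv2.boxPoints(r))
g=lambda a,b:print(np.linalg.norm(a-b),np.degrees(np.arctan2(*(a-b)[:2][::-1])))
A=[ray("top",P(*q),.04) for q in((45,177),(425,48),(510,306))]
g(A[0],A[1]);g(A[1],A[2])
E
```

```text
fenceL [0.4767 0.4064 0.04  ]
fenceR [0.5413 0.2061 0.04  ]
stopN [0.4036 0.1627 0.04  ]
boardNL [0.3389 0.3592 0.015 ]
cFL [0.4534 0.3454 0.068 ]
cFR [0.4761 0.2503 0.068 ]
cNR [0.4246 0.2419 0.068 ]
cNL [0.401  0.3327 0.068 ]
249 ((0.4398452937602997, 0.29067638516426086), (0.05393541604280472, 0.1023012325167656), 15.370676040649414) [[0.40028408 0.33284926]
 [0.42740032 0.23420723]
 [0.4794065  0.2485035 ]
 [0.45229027 0.34714556]]
0.21049213422778934 107.89516761833967
0.1443760137960522 17.48874422203713
```

Measured: board yaw ≈17.8° with origin ≈(0.440, 0.2835), and the fence length of 210 mm checks out. The cake centre is about (+2, +9) mm in the board frame, askew about -4°. First I'll align the tool with the board, so that tool x = −board x and tool y = +board y.

```bash
python3 -m crank '[[5,[0,0,1],[0,0,-6.2]],[5,[0,0,1],[0,0,-6.2]],[5,[0,0,1],[0,0,-6.2]],[5,[0,0,1],[0,0,-6.2]],[5,[0,0,1],[0,0,-6.2]],[5,[0,0,1],[0,0,-6.2]],[5,[0,0,1],[0,0,-6]],[5,[0,0,0],[0,0,0]],[5,[0,0,0],[0,0,0]]]' 
cat >> h.py <<'E'
def where():
    o=bot.get_obs();c,s=np.cos(np.radians(17.8)),np.sin(np.radians(17.8))
    d=o["ee_pos"][:2]-[.440,.2835];f=o["contact_force"]
    print("board xy mm",(np.array([c*d[0]+s*d[1],-s*d[0]+c*d[1]])*1e3).round(1),"z",(o["ee_pos"][2]*1e3).round(1),"rpy",np.degrees(o["eef_rot"]).round(2),"F board",(c*f[0]+s*f[1]).round(1),(-s*f[0]+c*f[1]).round(1),f[2].round(1),"w",o["width"].round(4),"t",o["clock"])
E
python3 -c "from h import *;where()"
```

```text
clock: 0.85
ee_pos: [0.2139, 0.4511, 0.1716]
eef_rot: [-3.14, -0.002, -2.833]
contact_force: [-1.1, 0.3, -0.3]
width: 0.0503
finger_force: 0.0Traceback (most recent call last):
  File "<string>", line 1, in <module>
    from h import *;where()
                    ~~~~~^^
  File "h.py", line 15, in where
    print("board xy mm",(np.array([c*d[0]+s*d[1],-s*d[0]+c*d[1]])*1e3).round(1),"z",(o["ee_pos"][2]*1e3).round(1),"rpy",np.degrees(o["eef_rot"]).round(2),"F board",(c*f[0]+s*f[1]).round(1),(-s*f[0]+c*f[1]).round(1),f[2].round(1),"w",o["width"].round(4),"t",o["clock"])
                                                                                                                                                                                                                                         ^^^^^^^^^^^^^^^^
AttributeError: 'float' object has no attribute 'round'
```

```bash
sed -i 's/o\["width"\].round(4)/round(o["width"],4)/' h.py
python3 -m crank '[[5,[-1,-2.2,0],[0,0,0]],[5,[-1,-2.2,0],[0,0,0]],[5,[-1,-2.2,0],[0,0,0]],[5,[-1,-2.2,0],[0,0,0]],[5,[-1,-2.2,0],[0,0,0]],[5,[-1,-2.2,0],[0,0,0]],[5,[-1,-2.2,0],[0,0,0]],[5,[-1,-2.2,0],[0,0,0]],[5,[-1,-2.2,0],[0,0,0]],[5,[-0.9,-2.2,0],[0,0,0]]]'
python3 -m crank '[[5,[0,0,0],[0,0,0]],[5,[0,0,2],[0,0,0]],[5,[0,0,2],[0,0,0]],[5,[0,0,2],[0,0,0]],[5,[0,0,2],[0,0,0]],[5,[0,0,2],[0,0,0]],[5,[0,0,0],[0,0,0]]]'
python3 -c "
from h import *;where()
cv2.imwrite('pics/s1.png',cv2.resize(bot.read_camera('scene')[130:290,120:330,::-1],None,fx=3,fy=3))"
```

```text
clock: 1.68
ee_pos: [0.3771, 0.2721, 0.1733]
eef_rot: [3.141, 0.002, -2.833]
contact_force: [0.3, -0.3, -0.6]
width: 0.0496
finger_force: 0.0
clock: 2.27
ee_pos: [0.3735, 0.2715, 0.0696]
eef_rot: [-3.14, -0.006, -2.832]
contact_force: [-0.4, 0.1, 0.1]
width: 0.0501
finger_force: 0.0
board xy mm [-67.    8.9] z 69.6 rpy [-179.9    -0.34 -162.25] F board -0.4 0.2 0.1 w 0.0501 t 2.2667
```

View pics/s1.png

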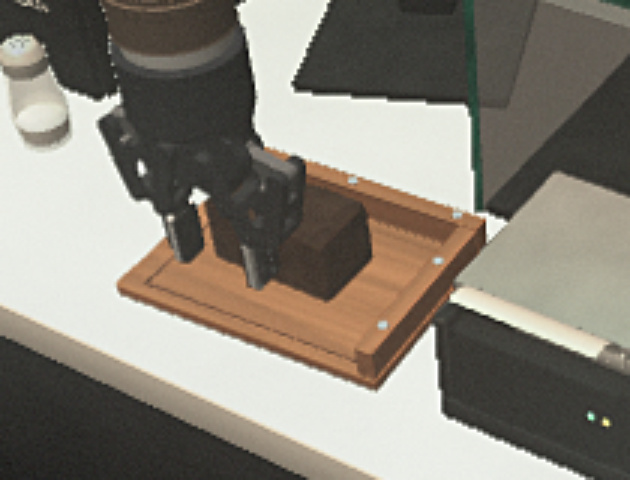

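The fingertips, at (187,255) and (258,280), stand in front of the cake's near face, over the board. I'll lower and push toward the fence.

```bash

python3 -m crank '[[5,[0,0,1.6],[0,0,0]],[5,[0,0,1.6],[0,0,0]],[5,[0,0,0],[0,0,0]],[5,[-1,0,0],[0,0,0]],[5,[-0.5,0,0],[0,0,0]],[5,[-0.5,0,0],[0,0,0]],[5,[-0.5,0,0],[0,0,0]],[5,[-0.5,0,0],[0,0,0]],[5,[-0.5,0,0],[0,0,0]],[5,[-0.5,0,0],[0,0,0]]]';python3 -c "from h import *;where()"
python3 -m crank '[[5,[-0.4,0,0],[0,0,0]],[5,[-0.4,0,0],[0,0,0]],[5,[-0.3,0,0],[0,0,0]],[5,[0,0,0],[0,0,0]]]';python3 -c "from h import *;where()"
```

```text
clock: 3.15
ee_pos: [0.4137, 0.2848, 0.0404]
eef_rot: [3.142, -0.001, -2.83]
contact_force: [-2.8, -1.5, 1.8]
width: 0.0502
finger_force: 1.7
board xy mm [-24.6   9.2] z 40.4 rpy [ 1.8000e+02 -8.0000e-02 -1.6217e+02] F board -3.1 -0.5 1.8 w 0.0502 t 3.15
clock: 3.48
ee_pos: [0.4254, 0.2886, 0.0402]
eef_rot: [3.142, 0.001, -2.831]
contact_force: [0.1, -0.5, -0.2]
width: 0.0501
finger_force: 0.0
board xy mm [-12.3   9.3] z 40.2 rpy [ 1.8000e+02  7.0000e-02 -1.6219e+02] F board -0.1 -0.5 -0.2 w 0.0501 t 3.4833
```

Friction is about 3 N. I'll creep to the fence until the force rises.

```bash
for i in 1 2 3; do
python3 -m crank '[[5,[-0.1,0,0],[0,0,0]],[5,[-0.1,0,0],[0,0,0]]]' >/dev/null;python3 -c "from h import *;where()"; done
```

```text
board xy mm [-11.9   9.3] z 40.2 rpy [-1.8000e+02 -6.0000e-02 -1.6216e+02] F board -2.5 0.2 1.9 w 0.0501 t 3.65
board xy mm [-9.3  9.3] z 40.2 rpy [-1.7999e+02  1.0000e-02 -1.6217e+02] F board -1.6 0.1 -0.2 w 0.0498 t 3.8167
board xy mm [-7.2  9.3] z 40.2 rpy [-1.7999e+02  1.0000e-02 -1.6217e+02] F board -1.7 -0.8 0.3 w 0.05 t 3.9833
```

```bash
for i in 1 ; do
python3 -m crank '[[5,[-0.1,0,0],[0,0,0]],[5,[-0.1,0,0],[0,0,0]]]' >/dev/null;python3 -c "from h import *;where()"; done
python3 -m crank '[[5,[-0.1,0,0],[0,0,0]],[5,[-0.1,0,0],[0,0,0]]]' >/dev/null;python3 -c "from h import *;where()
cv2.imwrite('pics/s2.png',cv2.resize(bot.read_camera('scene')[130:290,120:330,::-1],None,fx=3,fy=3))"
```

```text
board xy mm [-6.9  9.2] z 40.2 rpy [-180.     -0.18 -162.15] F board -5.9 -0.4 6.2 w 0.0502 t 4.15
board xy mm [-6.9  9.2] z 40.2 rpy [-180.     -0.4  -162.12] F board -12.4 0.2 10.9 w 0.0498 t 4.3167
```

View pics/s2.png

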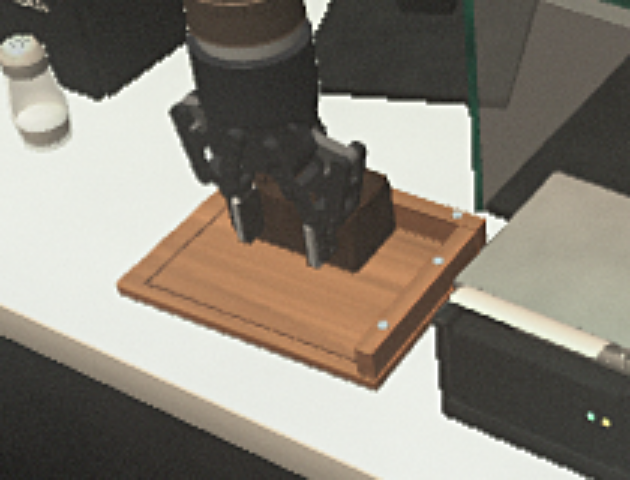

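Contact with the fence is at −7 mm (expected −8), with the near face flat along the board. Now I'll back off, close the fingers and go round to the cake's left end, clear of it.

```bash

python3 -m crank '[[5,[1.2,0,0],[0,0,0]],[3,[2,0,0],[0,0,0]],[0,[0,2,0],[0,0,0]],[0,[0,2.5,0],[0,0,0]],[0,[0,2.5,0],[0,0,0]],[0,[0,2,0],[0,0,0]],[0,[-2,0,0],[0,0,0]],[0,[-2.5,0,0],[0,0,0]],[0,[-2.5,0,0],[0,0,0]],[0,[0,0,0],[0,0,0]]]';python3 -c "from h import *;where()
im=bot.read_camera('top');cv2.imwrite('pics/t3.png',cv2.resize(im[215:335,135:275,::-1],None,fx=4,fy=4))"
```

```text
clock: 5.2
ee_pos: [0.4481, 0.3915, 0.0412]
eef_rot: [3.14, 0.008, -2.832]
contact_force: [0.8, 1.3, 1.5]
width: 0.0002
finger_force: 0.0
board xy mm [ 40.7 100.4] z 41.2 rpy [ 179.88    0.47 -162.26] F board 1.2 1.0 1.5 w 0.0002 t 5.2
```

View pics/t3.png

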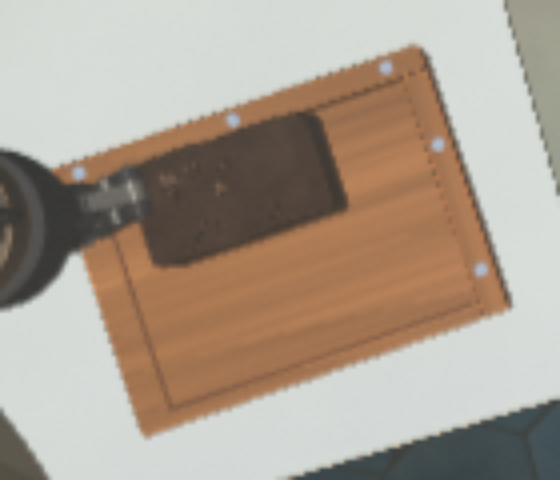

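The cake lies flush along the fence and the fingers are off its left end (130,190). Now I'll push along −y.

```bash

python3 -m crank '[[0,[0,0,0],[0,0,0]],[0,[0,-1,0],[0,0,0]]]' >/dev/null;python3 -c "from h import *;where()"
python3 -m crank '[[0,[0,-0.6,0],[0,0,0]],[0,[0,-0.6,0],[0,0,0]],[0,[0,-0.6,0],[0,0,0]],[0,[0,-0.6,0],[0,0,0]],[0,[0,-0.6,0],[0,0,0]]]'>/dev/null;python3 -c "from h import *;where()"
```

```text
board xy mm [34.  90.3] z 40.1 rpy [ 1.7996e+02 -1.0000e-02 -1.6205e+02] F board 0.3 0.8 -0.5 w -0.0001 t 5.4167
board xy mm [34.3 59.5] z 40.8 rpy [ 179.9     0.   -162.14] F board -2.6 4.8 2.7 w -0.0 t 5.8333
```

```bash

python3 -m crank '[[0,[0,-0.5,0],[0,0,0]],[0,[0,-0.5,0],[0,0,0]],[0,[0,-0.5,0],[0,0,0]],[0,[0,-0.5,0],[0,0,0]],[0,[0,-0.5,0],[0,0,0]],[0,[0,-0.4,0],[0,0,0]]]'>/dev/null;python3 -c "from h import *;where()"
for i in 1 2 3; do python3 -m crank '[[0,[0,-0.1,0],[0,0,0]],[0,[0,-0.1,0],[0,0,0]]]' >/dev/null;python3 -c "from h import *;where()"; done
```

```text
board xy mm [34.4 30.7] z 40.8 rpy [ 179.9     0.   -162.14] F board -1.9 5.9 3.0 w 0.0001 t 6.3333
board xy mm [34.5 28.8] z 40.8 rpy [ 179.89    0.   -162.16] F board -2.1 6.0 3.3 w -0.0 t 6.5
board xy mm [34.5 27.1] z 40.8 rpy [ 1.7988e+02  1.0000e-02 -1.6213e+02] F board -3.0 6.1 3.4 w 0.0 t 6.6667
board xy mm [34.7 26.6] z 41.0 rpy [ 1.7970e+02  3.0000e-02 -1.6208e+02] F board -1.9 11.1 4.6 w 0.0001 t 6.8333
```

```bash

python3 -m crank '[[0,[0,-0.1,0],[0,0,0]],[0,[0,-0.1,0],[0,0,0]],[0,[0,0,0],[0,0,0]]]' >/dev/null;python3 -c "from h import *;where()"
python3 -m crank '[[0,[0,1.5,0],[0,0,0]],[0,[0,2,0],[0,0,0]],[0,[0,2,0],[0,0,0]],[0,[0,2,0],[0,0,0]],[0,[0,0,0],[0,0,0]],[0,[0,0,0],[0,0,0]]]' >/dev/null
python3 -c "from h import *;where()
a=bot.read_camera('top')[215:335,135:275,::-1];b=bot.read_camera('scene')[165:265,155:295,::-1]
a=cv2.resize(a,None,fx=4,fy=4);b=cv2.resize(b,(560,400))[:, :]
cv2.imwrite('pics/t4.png',a);cv2.imwrite('pics/s4.png',cv2.convertScaleAbs(b,alpha=1.5))"
```

```text
board xy mm [34.8 26.3] z 41.2 rpy [ 1.7952e+02  4.0000e-02 -1.6201e+02] F board -3.3 13.5 4.0 w 0.0002 t 7.0833
board xy mm [34.6 97.1] z 39.9 rpy [-1.7989e+02  2.0000e-02 -1.6210e+02] F board 0.1 -0.3 0.2 w 0.0001 t 7.5833
```

View pics/t4.png

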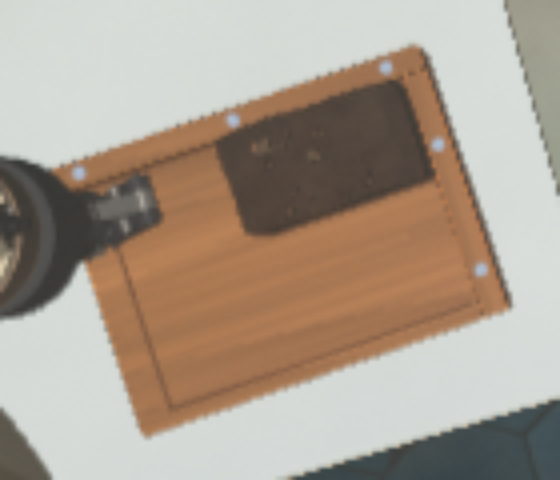

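The cake is now in the corner: far edge against the fence line, right end against the stop at (430,180). A final two-finger reseat push on the long side will make sure it's flush.

```bash

python3 -m crank '[[0,[2.4,0,0],[0,0,0]],[0,[2.4,0,0],[0,0,0]],[0,[2.4,0,0],[0,0,0]],[0,[0,0,0],[0,0,0]],[2,[0,-2.5,0],[0,0,0]],[4,[0,-2.5,0],[0,0,0]],[4,[0,-2.5,0],[0,0,0]],[4,[0,-2.5,0],[0,0,0]],[4,[0,-2.7,0],[0,0,0]],[4,[0,0,0],[0,0,0]]]'>/dev/null;python3 -c "from h import *;where()"
python3 -m crank '[[4,[0,0,0],[0,0,0]],[4,[-1,0,0],[0,0,0]],[4,[-0.8,0,0],[0,0,0]],[4,[-0.4,0,0],[0,0,0]],[4,[-0.2,0,0],[0,0,0]],[4,[-0.2,0,0],[0,0,0]],[4,[0,0,0],[0,0,0]]]'>/dev/null;python3 -c "from h import *;where()"
for i in 1 2 3; do python3 -m crank '[[4,[-0.1,0,0],[0,0,0]],[4,[-0.1,0,0],[0,0,0]]]' >/dev/null;python3 -c "from h import *;where()"; done
```

```text
board xy mm [-37.9 -34.8] z 40.2 rpy [-1.7982e+02 -5.0000e-02 -1.6254e+02] F board -0.7 -1.2 -0.8 w 0.0404 t 8.5167
board xy mm [-11.2 -29.4] z 40.2 rpy [-1.8000e+02 -1.0000e-02 -1.6214e+02] F board 0.1 0.1 -0.4 w 0.0399 t 9.1
board xy mm [ -9.7 -29.6] z 40.2 rpy [-1.7999e+02 -3.0000e-02 -1.6215e+02] F board -0.5 0.1 0.2 w 0.0396 t 9.2667
board xy mm [ -7.4 -29.7] z 40.3 rpy [-180.     -0.   -162.16] F board -0.1 -0.8 0.3 w 0.0403 t 9.4333
board xy mm [ -6.6 -29.6] z 40.2 rpy [ 1.7998e+02 -1.5000e-01 -1.6215e+02] F board -5.6 0.3 4.0 w 0.0401 t 9.6
```

```bash

python3 -m crank '[[4,[-0.1,0,0],[0,0,0]],[4,[-0.1,0,0],[0,0,0]],[4,[0,0,0],[0,0,0]]]' >/dev/null;python3 -c "from h import *;where()"
python3 -m crank '[[4,[1,0,0],[0,0,0]],[4,[2,0,0],[0,0,0]],[4,[1,0,0],[0,0,0]],[4,[0,0,-2],[0,0,0]],[4,[0,0,-3],[0,0,0]],[4,[0,0,-3],[0,0,0]],[4,[0,2,-3],[0,0,0]],[4,[1,3,-2],[0,0,0]],[4,[1,3,0],[0,0,0]],[4,[1,3,0],[0,0,0]]]'>/dev/null
python3 -m crank '[[4,[1,3,0],[0,0,0]],[4,[1,3,0],[0,0,0]],[4,[1,3,0],[0,0,0]],[4,[0,3,0],[0,0,0]],[4,[0,0,0],[0,0,0]],[4,[0,0,0],[0,0,0]]]'>/dev/null
python3 - <<'E'
from h import *
where()
im=bot.read_camera('top');b=bot.read_camera('scene')[165:265,155:295,::-1]
A=cv2.convertScaleAbs(cv2.resize(im[215:335,135:275,::-1],(400,343)),alpha=1.4);B=cv2.convertScaleAbs(cv2.resize(b,(400,286)),alpha=1.5)
o=np.zeros((343,800,3),np.uint8);o[:,:400]=A;o[:286,400:]=B;cv2.imwrite('pics/f.png',o)
k,m=cake(im);r=cv2.minAreaRect(np.array([ray("top",p,.068)[:2] for p in k],np.float32));print(r)
E
```

```text
board xy mm [ -6.7 -29.6] z 40.0 rpy [ 179.98   -0.37 -162.12] F board -8.2 -0.2 6.8 w 0.0401 t 9.85
board xy mm [-103.6  201.7] z 170.1 rpy [-1.8000e+02  4.0000e-02 -1.6201e+02] F board 0.8 -0.6 1.1 w 0.04 t 11.1833
((0.482957661151886, 0.2541891038417816), (0.05560620501637459, 0.09980402886867523), 17.401649475097656)
```

View pics/f.png

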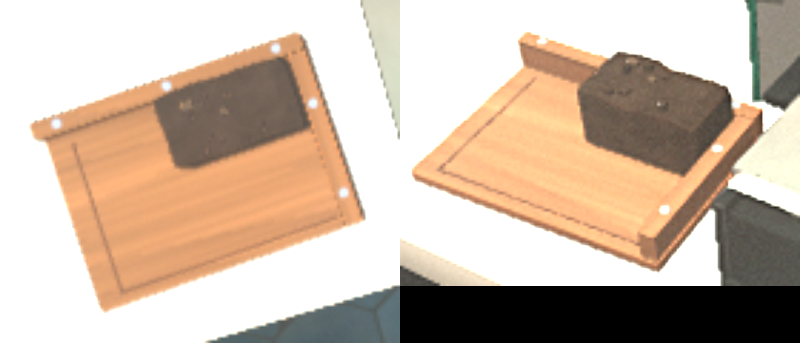

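The cake is flat in the corner, right end on the stop and far side on the fence. Its measured centre is (32.0, −41.0) mm in the board frame against a target of (32, −41), and its yaw is within 0.4° of the board's.

```bash
python3 -c "
from plant import bot
print(bot.close_job())"
```

```text
the job is handed in; nothing more can be done
None
```

The cake bar is home in the board's corner, flat and flush along the back fence with its end against the stop; I handed the job in at about 11 s with the arm clear and never went near the spare cake or the bun.

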